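Find the rattling case and seat it in the repair cradle

TASK

In one of the three closed wooden cases in the tray the brass weight has come loose. Lift the cases and gently rock or shake them lengthways to feel which one has the piece sliding inside, then seat that one level and fully home in the pocket of the repair cradle, without forcing it. Only the rattling case may go into the cradle: the two sound ones stay in, or go back into, the tray, lying flat on its floor the right way up, and everything else on the table is left alone.

Things in the scene. Friction and masses are not known exactly. Their poses are not given: they have to be found in the camera images.
- case_1_mid (a point): one of three identical closed light wooden cases with two dark bands, 150 (x) x 38 (y) x 50 mm (z), lying side by side in the tray, 95 mm apart between centres, lengthways along the tray's x. This point: the case's centre, 25 mm above its underside; its x runs lengthways, z up. Mass 0.28 to 0.40 kg with its 120 g brass weight. Pinch it across the width from above.
- case_2_mid (a point): one of three identical closed light wooden cases with two dark bands, 150 (x) x 38 (y) x 50 mm (z), lying side by side in the tray, 95 mm apart between centres, lengthways along the tray's x. This point: the case's centre, 25 mm above its underside; its x runs lengthways, z up. In two cases (any two, whatever their numbers) the weight is fast; in one it is a free block.
- case_3_mid (a point): one of three identical closed light wooden cases with two dark bands, 150 (x) x 38 (y) x 50 mm (z), lying side by side in the tray, 95 mm apart between centres, lengthways along the tray's x. This point: the case's centre, 25 mm above its underside; its x runs lengthways, z up. The free block starts mid-length, slides up to 52 mm either way lengthways when tilted over 15 degrees or shaken, and stays put while level.
- tray_floor (a point): fixed low wooden tray (200 along x, 340 mm along y, rim 16 mm high, wall 6 mm): centre of its inner floor, 6 mm above the table; x along the cases, y across them, z up
- cradle_seat (a point): fixed repair cradle: wooden block 210 (x) x 100 (y) x 32 mm high with one rectangular pocket in its top, 153 (x) x 41 mm (y), 20 mm deep with a 2 mm chamfer at the mouth, long side along x. This point is the centre of the pocket's floor, 12 mm above the table; a case that is fully home has its centre 25 mm above this point and stands 30 mm proud of the block. A case fits either way round. x along the pocket, z up
- bowl: bystander, to be left alone: small turned wooden bowl, 110 mm wide, 50 mm high; origin at the centre of its underside
- jar: bystander, to be left alone: amber glass jar with cork lid, 54 mm wide, 75 mm high; origin at the centre of its underside
- mallet: bystander, to be left alone: wooden mallet lying down, 240 mm long; origin on its underside, about the middle; handle towards its -x
- awl: bystander, to be left alone: awl lying down beside the tray, dark wooden handle, 150 mm long; origin on its underside, about the middle; handle towards its -x
- comb: bystander, to be left alone: white bone comb lying flat, 85 mm long, 6 mm thick; origin at the centre of its underside
- horn_blank: bystander, to be left alone: white horn blank, lying cylinder 80 mm long, 28 mm thick; origin under its middle
- chess_pawn: bystander, to be left alone: dark wooden chess pawn, 47 mm high, 28 mm wide; origin at the centre of its underside
Not all that is in view belongs to the job. What is shaped like the part that bears case_2_mid but purple or white is not meant. What is shaped like the part that bears case_1_mid but green is not meant.

How it is judged:
By the outcome, as a careful person would: the job done as asked, in the order asked, and still so for the second after the job is handed in, with the robot touching nothing.
It also fails if it takes over 72 s, if anything falls off the work surface, if the arm or the gripper's body presses on something with over 40 N, if the wrist force passes 120 N, or if a joint passes its speed limit or range.

ROBOT

A 6-joint arm with a two-finger parallel gripper is mounted at the origin on the work surface. World frame = base frame: x ahead of the robot, y to its left, z up, the work surface at z = 0. Lengths are in mm, angles in rad, forces in N, time in s.
With the tool pointing down it reaches from about 350 to 875 mm from the base axis. Payload 4.2 kg.
Tool frame: the origin (TCP) lies midway between the tips of the shut fingers; the grasp point (between the pads) lies 19 mm behind it (arm.tcp_to_grasp is the distance from the TCP to the grasp point, in mm); z points along the fingers, y is the line along which they close (so a half turn about z gives the same grasp; the last joint's range is limited). The gripper opens to 85 mm and grips with 20 to 120 N. Pads are 22 mm wide; open, the fingers measure 114 mm over their backs; the gripper's body (76 mm by 85 mm) begins 54 mm behind the grasp point. The pads swing forward as they close: fully open they stand 13 mm farther back than shut.
Start: joints at [1.486, 0.385, 0.008, 0, -1.194, -0.259], TCP at [210.634, 588.415, 231.312] pointing down, gripper open.
Joint ranges: [-3.14, 3.14], [-1.21, 2.06], [-1.07, 1.41], [-3.16, 2.05], [-2.99, -0.16], [-3.1, 3.1]. Speed limits (rad/s): [2.79, 2.79, 3.14, 3.14, 3.14, 3.14].

INTERFACE

Orientations are given as a unit quaternion [x, y, z, w].
In Python, from bench import arm, imaging, job, models gives the robot as it stands.
- The arm moves only by the tool arm_command, never from a script. Its argument "rows" is a list of rows, each an object with "grip": the opening, from 0 (shut) to 1 (fully open); "linear": the shift along the tool's x, y, z in mm, a list of three; "rot": the turn, a rotation vector about the tool's x, y, z in rad, a list of three. In form: [{"grip": grip, "linear": [tx, ty, tz], "rot": [rx, ry, rz]}, ...]. A call has 1 to 10 rows; each row is the pose to reach, as a shift and turn from the pose commanded when the call began, along the tool's axes at that moment; what a row does not reach only later rows make up. A row lasts 1/8 s, in which the tool goes at most 62.5 mm and 10.7 degrees, less where a joint would pass 70% of its speed; a pose out of reach is approached as far as the arm can. A call with a gripper value outside its range is refused whole. The fingers move at their own pace and stop on an object; the grip force is fixed at half the most. Time passes only in rows, so rows that repeat a pose let the fingers close. It gives the time, the measured TCP pose, the force, the opening and the grip force at its end, in the units of the state.
- arm.read_state(): the state, without advancing time (a new reading comes with each control period).
- imaging.get_image(name): name is "scene" or "top"; returns a dict with "frame" (384x512x3 uint8, red, green, blue), "fx", "fy", "cx", "cy" (pixels), "k1" (the pictures are not rectified: a ray, as slopes to the right and down, at radius r is drawn at 1 + k1 r^2 times it, then the intrinsics apply), "extrinsics" (4x4, takes a point from world to camera coordinates). Camera axes: x right, y down, z forward; pixel columns grow to the right and rows downward; lengths in mm; the calibration is good to about 2 mm. A picture is of the moment at which its call begins. There is no depth.
- job.job_done(): hands the job in; it is judged then, once.
Trained networks look in a picture, given as the dict that the camera call returned (one of the last four; its "shot" number tells which), for a name from the list of things; names that differ only in an ending like _2 or _b are one class to them, and where a whole thing is asked for, a point or a joint stands for the part that bears it (a point fixed in the world has none). Each returns a list of dicts, best first, with "score" (0 to 1); they miss things now and then, are a little off and sometimes report something else, mostly with a low value. They report only what shows in the picture. A call takes as long as a camera call. They do not tell look-alikes from the thing itself.
- models.spot_in(picture, query): "rect" ([left, top, right, bottom] in pixels, round what is visible of it).
- models.tip_of(picture, query): "pixel" ([column, row] in pixels: a listed point, or the origin of a listed thing).
The state is a dict: "clock": time; "joints": joint angles; "joint_vel": joint speeds; "joint_efforts": joint torques, N m; "position": TCP position; "ee_rot": TCP orientation; "contact_force": force on the tool from outside, world axes, zero at the start; "wrist_torque": the same for the moment, N m; "gripper_width": finger opening in mm; "grasp_force": force on a finger pad.
Only numpy, scipy, OpenCV 4.12 (cv2) and the standard library are available. Lean on these libraries where they do the work, as an engineer would, in place of code of your own. Each camera call takes 0.05 s, during which the arm holds its last target. There are 200 camera calls.

## Working session

There is one attempt and no reset: what is moved stays moved. The work goes in short steps, Python scripts to look and compute and a tool call to move; the robot and the scene stay as the last step left them, time stands still between calls to the robot, and variables do not carry over. Pictures are saved under pics/ and viewed, at most 10 in all, crops included, and the job is handed in when it is done.

Besides the shell and the picture viewer there is one more tool, called after "Call:" as a command line: name --argument value ..., lists and objects as JSON in quotes. arm_command: Moves the arm, as the interface text tells. Its arguments: {"type":"object","properties":{"rows":{"type":"array"}},"required":["rows"]}

```bash
mkdir -p pics; ls; cat > h.py <<'E'
import numpy as np, cv2
from bench import arm, imaging, job, models
def und(p,c):
    d=np.array([(p[0]-c["cx"])/c["fx"],(p[1]-c["cy"])/c["fy"]]);u=d.copy()
    for _ in range(20): u=d/(1+c["k1"]*(u@u))
    return u
def at_z(p,c,z):
    E=np.array(c["extrinsics"]);R,t=E[:3,:3],E[:3,3]
    o=-R.T@t; d=R.T@np.array([*und(p,c),1.]); return o+d*(z-o[2])/d[2]
def proj(P,c):
    E=np.array(c["extrinsics"]);q=E[:3,:3]@np.array(P,float)+E[:3,3];u=q[:2]/q[2];u=u*(1+c["k1"]*(u@u))
    return np.array([u[0]*c["fx"]+c["cx"],u[1]*c["fy"]+c["cy"]])
def save(c,n,crop=None,s=1):
    f=c["frame"][:,:,::-1]
    if crop: f=f[crop[1]:crop[3],crop[0]:crop[2]]
    cv2.imwrite("pics/"+n,cv2.resize(np.ascontiguousarray(f),None,fx=s,fy=s,interpolation=cv2.INTER_CUBIC))
E
python3 - <<'E'
from h import *
s=arm.read_state();print(s, arm.tcp_to_grasp)
a=imaging.get_image("top");b=imaging.get_image("scene")
save(a,"top0.png",None,1.5);save(b,"sc0.png",None,1.5)
for n,c in(("top",a),("scene",b)):
    E=np.array(c["extrinsics"]);print(n,-E[:3,:3].T@E[:3,3],c["fx"],c["k1"])
    for q,z in(("case_1_mid",31),("cradle_seat",12),("tray_floor",6)):
        for r in models.tip_of(c,q)[:6]: print(q,np.round(r["pixel"]),round(r["score"],2),np.round(at_z(r["pixel"],c,z)))
E
```

```text
pics
{'clock': 0.0, 'joints': array([ 1.48561712e+00,  3.85542288e-01,  6.59520039e-03, -5.25570038e-04,
       -1.19402083e+00, -2.58606520e-01]), 'joint_vel': array([ 0.00043913,  0.00070537, -0.00365173,  0.00051111,  0.00130668,
       -0.00191461]), 'joint_efforts': array([-9.32030853e-04, -3.92293274e+01,  1.88401830e+01,  4.18621972e+00,
       -4.64216253e-03, -1.78407475e-06]), 'position': array([210.43064795, 587.8636443 , 230.21428887]), 'ee_rot': array([ 9.85245564e-01, -1.71143037e-01, -1.49294100e-04,  1.10286781e-03]), 'contact_force': array([ 0.28507054, -0.12044616,  0.48382311]), 'wrist_torque': array([-0.01590021,  0.00410985, -0.01655406]), 'grasp_force': 0.0, 'gripper_width': 85.15858015353452} 18.700000000000003
top [ 468.33692524   47.48551746 1123.50132955] 348.1322080418928 -0.08120011794142877
case_1_mid [206. 194.] 0.88 [503. 211.  31.]
case_1_mid [355. 267.] 0.79 [ 288. -265.   31.]
cradle_seat [348. 181.] 0.78 [ 559. -241.   12.]
cradle_seat [284. 112.] 0.25 [777. -29.  12.]
tray_floor [234. 188.] 0.74 [528. 124.   6.]
scene [1072.86200853 -368.57799541  834.92849101] 386.2385185146921 -0.010618536496234293
case_1_mid [284. 178.] 0.9 [499. 202.  31.]
case_1_mid [105. 215.] 0.86 [ 282. -264.   31.]
cradle_seat [166. 282.] 0.89 [ 557. -240.   12.]
tray_floor [267. 206.] 0.96 [531. 106.   6.]
```

View pics/top0.png

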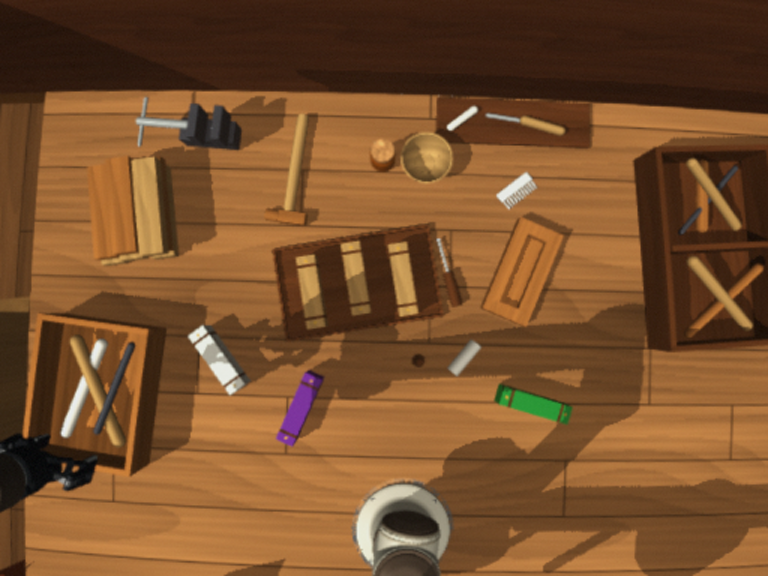

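View pics/sc0.png

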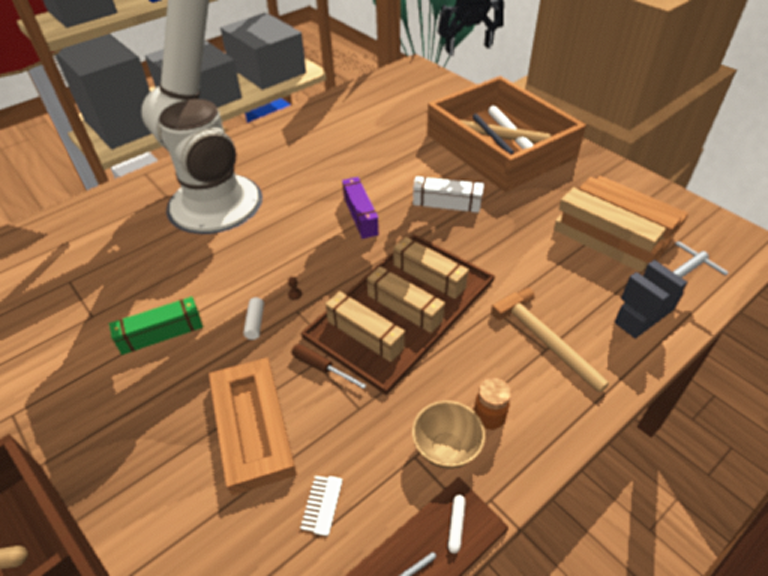

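The candidates for the cases, in 1.5x top-picture pixels:
- The three natural-wood cases in the tray at (313,291), (357,278) and (402,279). These fit: light wood, dark bands, in the tray, about 95 mm apart.
- The white one at (216,358), the purple one at (300,408) and the green one at (533,403). These are the excluded decoys.

Next I'll confirm in an enlarged crop, then fit the poses.

```bash
python3 - <<'E'
from h import *
a=imaging.get_image("top");b=imaging.get_image("scene")
save(a,"c_top.png",(178,138,388,233),3.8);save(b,"c_sc.png",(130,150,335,335),3.2)
np.savez("im.npz",a=a["frame"],b=b["frame"])
import pickle;pickle.dump((a,b),open("im.pkl","wb"))
E
```

```text
(no output)
```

View pics/c_top.png

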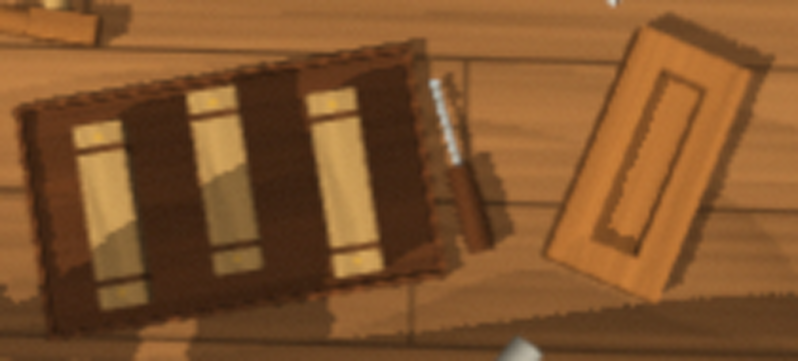

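View pics/c_sc.png

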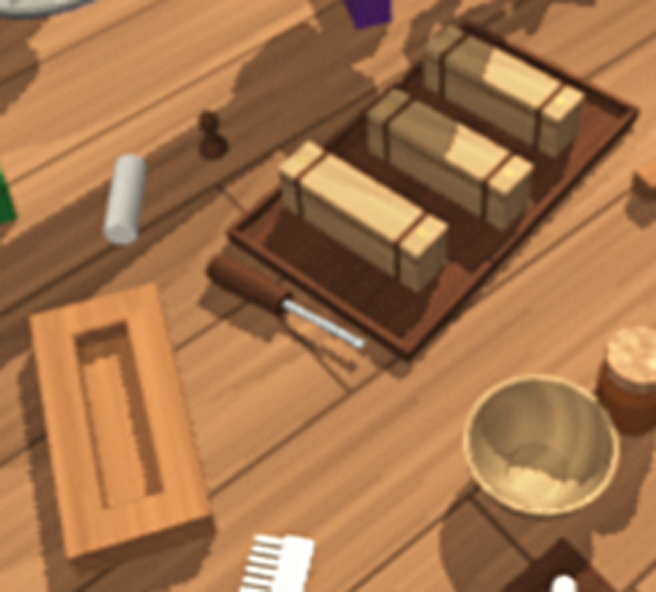

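```bash
cat > fit.py <<'E'
from h import *
import pickle
from scipy.optimize import least_squares
a,b=pickle.load(open("im.pkl","rb"))
T=lambda L:[((u+.5)/3.8-.5+178,(v+.5)/3.8-.5+138) for u,v in L]
S=lambda L:[((u+.5)/3.2-.5+130,(v+.5)/3.2-.5+150) for u,v in L]
O=lambda lx,ly:[(lx/2,ly/2),(lx/2,-ly/2),(-lx/2,-ly/2),(-lx/2,ly/2)]
def fit(name,groups,x0):
    # groups: list (cam,pixels,(lx,ly),z) ; corner order +x+y,+x-y,-x-y,-x+y
    def res(p,per=False):
        r=[];c,s=np.cos(p[2]),np.sin(p[2])
        for cam,px,l,z in groups:
            for q,o in zip(px,O(*l)):
                if q is None: continue
                r.append(proj([p[0]+c*o[0]-s*o[1],p[1]+s*o[0]+c*o[1],z],cam)-q)
        return np.ravel(r)
    for g in (groups[:1],groups[1:],groups):
        full=groups;groups_=g
        def f(p):
            nonlocal groups
            groups=groups_;v=res(p);groups=full;return v
        k=least_squares(f,x0,loss="soft_l1",x_scale=[1,1,.01])
        print(name,np.round(k.x[:2],1),round(k.x[2],3),"rms px",round(np.sqrt(np.mean(f(k.x)**2)),2))
C=(150,38)
fit("A",[(a,T([(72,128),(122,122),(149,302),(99,310)]),C,56),(b,S([(582,95),(555,115),(425,45),(452,28)]),C,56)],[530,200,0.1])
fit("B",[(a,T([(186,92),(238,86),(263,268),(213,275)]),C,56),(b,S([(532,174),(497,195),(367,108),(400,92)]),C,56)],[530,110,0.1])
fit("C",[(a,T([(305,94),(356,88),(384,270),(333,278)]),C,56),(b,S([(447,226),(412,248),(280,160),(315,143)]),C,56)],[530,20,0.1])
P=(155,43)
fit("cr",[(a,T([(663,70),(706,90),(638,257),(591,238)]),P,31),(b,S([(162,492),(105,508),(76,335),(130,320)]),P,31)],[557,-240,-0.4])
fit("cr",[(a,T([(640,27),(755,72),(657,302),(545,255)]),(210,100),32),(b,S([(213,520),(72,557),(30,318),(155,285)]),(210,100),32)],[557,-240,-0.4])
E
python3 fit.py
```

```text
A [502.1 205.5] 0.181 rms px 0.41
A [501.8 207.1] 0.162 rms px 0.73
A [502.1 206.1] 0.174 rms px 0.62
B [533.1 113.7] 0.17 rms px 0.44
B [534.8 111.6] 0.108 rms px 0.85
B [533.7 112.9] 0.145 rms px 0.89
C [534.  17.] 0.177 rms px 0.43
C [531.9  19.9] 0.138 rms px 1.04
C [533.6  18. ] 0.161 rms px 0.91
cr [ 558.3 -237.9] -0.383 rms px 0.38
cr [ 559.8 -237. ] -0.397 rms px 0.42
cr [ 559.2 -237.3] -0.392 rms px 0.47
cr [ 558.4 -237.5] -0.379 rms px 0.49
cr [ 561.4 -238.7] -0.374 rms px 0.73
cr [ 559.8 -238.1] -0.375 rms px 0.76
```

```bash
cat >> h.py <<'E'
from scipy.spatial.transform import Rotation as R_
def go(x,y,z,yaw,pitch=0):
    s=arm.read_state();R0=R_.from_quat(s["ee_rot"])
    Rt=R_.from_euler("z",yaw)*R_.from_euler("x",np.pi)*R_.from_euler("y",pitch)
    d=R0.inv().apply(np.array([x,y,z])-s["position"])
    print("lin",np.round(d,1).tolist(),"rot",np.round((R0.inv()*Rt).as_rotvec(),3).tolist())
def st():
    s=arm.read_state();R0=R_.from_quat(s["ee_rot"])
    print(round(s["clock"],2),np.round(s["position"],1),"yaw",round(np.arctan2(*R0.as_matrix()[[1,0],0]),3),"F",np.round(s["contact_force"],2),"Tloc",np.round(R0.inv().apply(s["wrist_torque"]),3),"w",round(s["gripper_width"],1),round(s["grasp_force"],1))
E
python3 -c "
from h import *
st();go(502,206,110,0.172)"
```

```text
0.5 [210.6 588.4 231.3] yaw -0.344 F [-0.27 -1.14 -0.79] Tloc [ 0.044 -0.004  0.032] w 85.6 0.0
lin [403.2, 261.8, 121.3] rot [0.0, 0.0, -0.516]
```

Call:
arm_command --rows '[{"grip": 1,"linear": [403,262,0],"rot": [0,0,-0.516]},{"grip": 1,"linear": [403,262,0],"rot": [0,0,-0.516]},{"grip": 1,"linear": [403,262,0],"rot": [0,0,-0.516]},{"grip": 1,"linear": [403,262,0],"rot": [0,0,-0.516]},{"grip": 1,"linear": [403,262,0],"rot": [0,0,-0.516]},{"grip": 1,"linear": [403,262,0],"rot": [0,0,-0.516]},{"grip": 1,"linear": [403,262,0],"rot": [0,0,-0.516]},{"grip": 1,"linear": [403,262,0],"rot": [0,0,-0.516]},{"grip": 1,"linear": [403,262,121],"rot": [0,0,-0.516]},{"grip": 1,"linear": [403,262,121],"rot": [0,0,-0.516]}]'

```text
clock: 1.75
position: [502.5, 205.3, 109.6]
ee_rot: [0.996, 0.085, 0.001, -0.001]
contact_force: [0.6, 1.1, -1.6]
gripper_width: 85.5
grasp_force: 0.0
```

```bash
python3 -c "
from h import *
st();go(502,206,31,0.172)
b=imaging.get_image('scene');save(b,'s1.png',(180,80,390,240),3.5)"
```

```text
1.75 [502.5 205.3 109.6] yaw 0.17 F [ 0.63  1.11 -1.6 ] Tloc [0.007 0.017 0.025] w 85.5 0.0
lin [-0.5, -0.6, 78.6] rot [-0.002, -0.002, -0.002]
```

View pics/s1.png

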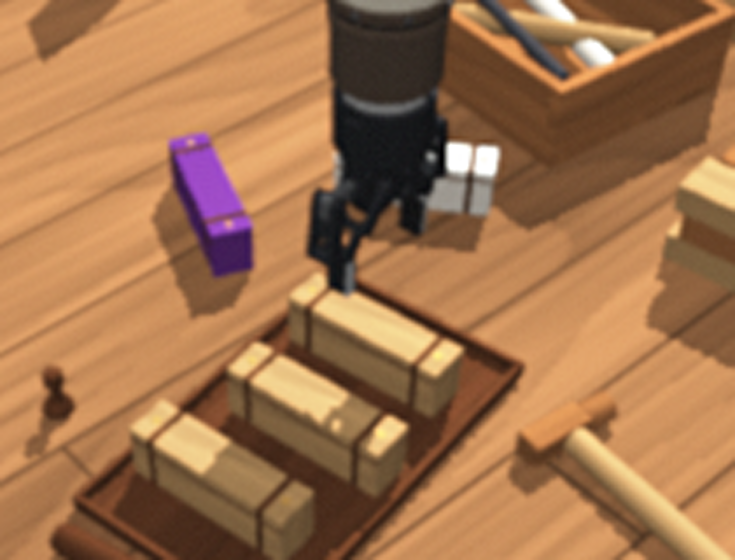

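Call:
arm_command --rows '[{"grip": 1,"linear": [-0.5,-0.5,50],"rot": [0,0,0]},{"grip": 1,"linear": [-0.5,-0.5,79],"rot": [0,0,0]},{"grip": 1,"linear": [-0.5,-0.5,79],"rot": [0,0,0]},{"grip": 0.3,"linear": [-0.5,-0.5,79],"rot": [0,0,0]},{"grip": 0.3,"linear": [-0.5,-0.5,79],"rot": [0,0,0]},{"grip": 0.3,"linear": [-0.5,-0.5,79],"rot": [0,0,0]},{"grip": 0.3,"linear": [-0.5,-0.5,79],"rot": [0,0,0]},{"grip": 0.3,"linear": [-0.5,-0.5,79],"rot": [0,0,0]}]'

```text
clock: 2.8
position: [502.1, 206.8, 33.1]
ee_rot: [0.996, 0.086, 0.001, -0.001]
contact_force: [-1.7, -0.3, 5.9]
gripper_width: 36.8
grasp_force: 62.1
```

```bash
python3 -c "
from h import *
st()"
```

```text
2.8 [502.1 206.8  33.1] yaw 0.173 F [-1.66 -0.26  5.94] Tloc [-0.108 -0.305 -0.059] w 36.8 62.1
```

Call:
arm_command --rows '[{"grip": 0.3,"linear": [0,0,-30],"rot": [0,0,0]},{"grip": 0.3,"linear": [0,0,-70],"rot": [0,0,0]},{"grip": 0.3,"linear": [0,0,-110],"rot": [0,0,0]},{"grip": 0.3,"linear": [0,0,-110],"rot": [0,0,0]},{"grip": 0.3,"linear": [0,0,-110],"rot": [0,0,0]},{"grip": 0.3,"linear": [0,0,-110],"rot": [0,0,0]},{"grip": 0.3,"linear": [0,0,-110],"rot": [0,0,0]}]'

```text
clock: 3.68
position: [500.5, 205.9, 139.9]
ee_rot: [0.996, 0.086, -0.001, 0.001]
contact_force: [-0.4, -0.9, -2.9]
gripper_width: 36.9
grasp_force: 61.3
```

```bash
python3 -c "
from h import *
st()"
```

```text
3.67 [500.5 205.9 139.9] yaw 0.172 F [-0.41 -0.94 -2.89] Tloc [ 0.01   0.011 -0.038] w 36.9 61.3
```

Call:
arm_command --rows '[{"grip": 0.3,"linear": [0,0,0],"rot": [0,0.18,0]},{"grip": 0.3,"linear": [0,0,0],"rot": [0,0.36,0]},{"grip": 0.3,"linear": [0,0,0],"rot": [0,0.5,0]},{"grip": 0.3,"linear": [0,0,0],"rot": [0,0.5,0]},{"grip": 0.3,"linear": [0,0,0],"rot": [0,0.5,0]},{"grip": 0.3,"linear": [0,0,0],"rot": [0,0.36,0]},{"grip": 0.3,"linear": [0,0,0],"rot": [0,0.18,0]},{"grip": 0.3,"linear": [0,0,0],"rot": [0,0,0]},{"grip": 0.3,"linear": [0,0,0],"rot": [0,0,0]},{"grip": 0.3,"linear": [0,0,0],"rot": [0,0,0]}]'

```text
clock: 4.92
position: [499.8, 208.2, 140.8]
ee_rot: [0.996, 0.088, -0.003, -0.001]
contact_force: [1.7, -1.4, -3.3]
gripper_width: 36.9
grasp_force: 62.2
```

```bash
python3 -c "
from h import *
st()"
```

```text
4.92 [499.8 208.2 140.8] yaw 0.176 F [ 1.73 -1.43 -3.27] Tloc [-0.317  0.17   0.039] w 36.9 62.2
```

Call:
arm_command --rows '[{"grip": 0.3,"linear": [0,0,0],"rot": [0,-0.18,0]},{"grip": 0.3,"linear": [0,0,0],"rot": [0,-0.36,0]},{"grip": 0.3,"linear": [0,0,0],"rot": [0,-0.5,0]},{"grip": 0.3,"linear": [0,0,0],"rot": [0,-0.5,0]},{"grip": 0.3,"linear": [0,0,0],"rot": [0,-0.5,0]},{"grip": 0.3,"linear": [0,0,0],"rot": [0,-0.36,0]},{"grip": 0.3,"linear": [0,0,0],"rot": [0,-0.18,0]},{"grip": 0.3,"linear": [0,0,0],"rot": [0,0,0]},{"grip": 0.3,"linear": [0,0,0],"rot": [0,0,0]},{"grip": 0.3,"linear": [0,0,0],"rot": [0,0,0]}]'

```text
clock: 6.18
position: [500.8, 206.7, 143.0]
ee_rot: [0.996, 0.087, 0.001, -0.001]
contact_force: [0.4, -0.2, -3.1]
gripper_width: 36.7
grasp_force: 62.3
```

```bash
python3 -c "
from h import *
for i in range(3): st(); imaging.get_image('top')"
```

```text
6.17 [500.8 206.7 143. ] yaw 0.174 F [ 0.38 -0.17 -3.11] Tloc [ 0.04   0.093 -0.006] w 36.7 62.3
6.22 [501.6 207.  142.7] yaw 0.173 F [ 0.03  0.63 -3.98] Tloc [0.009 0.035 0.039] w 36.9 62.3
6.28 [502.  207.  142.3] yaw 0.172 F [ 0.35 -0.4  -3.65] Tloc [-0.022  0.052 -0.011] w 36.7 62.3
```

```bash
cat >> h.py <<'E'
def avg(n=10):
    T=[];F=[]
    for i in range(n):
        imaging.get_image('top');s=arm.read_state();T.append(R_.from_quat(s["ee_rot"]).inv().apply(s["wrist_torque"]));F.append(s["contact_force"])
    T=np.array(T);print("avg T",T.mean(0).round(3),"sd",T.std(0).round(3),"F",np.mean(F,0).round(2));st()
E
python3 -c "
from h import *
avg()"
```

```text
avg T [-0.008 -0.009 -0.001] sd [0.03  0.031 0.023] F [ 0.37 -0.3  -3.5 ]
6.83 [501.2 206.3 141.2] yaw 0.172 F [ 0.14 -0.1  -4.1 ] Tloc [ 0.009 -0.03  -0.016] w 37.0 62.3
```

Call:
arm_command --rows '[{"grip": 0.3,"linear": [0,0,0],"rot": [0,0.18,0]},{"grip": 0.3,"linear": [0,0,0],"rot": [0,0.36,0]},{"grip": 0.3,"linear": [0,0,0],"rot": [0,0.54,0]},{"grip": 0.3,"linear": [0,0,0],"rot": [0,0.54,0]},{"grip": 0.3,"linear": [0,0,0],"rot": [0,0.54,0]},{"grip": 0.3,"linear": [0,0,0],"rot": [0,0.36,0]},{"grip": 0.3,"linear": [0,0,0],"rot": [0,0.2,0]},{"grip": 0.3,"linear": [0,0,0],"rot": [0,0.08,0]},{"grip": 0.3,"linear": [0,0,0],"rot": [0,0,0]},{"grip": 0.3,"linear": [0,0,0],"rot": [0,0,0]}]'

```text
clock: 8.07
position: [500.0, 208.3, 141.6]
ee_rot: [0.996, 0.088, -0.003, -0.001]
contact_force: [0.9, -1.8, -3.3]
gripper_width: 36.9
grasp_force: 62.7
```

```bash
python3 -c "
from h import *
avg(5);avg(10);go(502,206,34,0.172)"
```

```text
avg T [-0.011  0.245  0.003] sd [0.073 0.498 0.024] F [ 1.36  0.1  -3.25]
8.32 [500.4 205.3 140.7] yaw 0.171 F [-0.63  0.03 -3.86] Tloc [-0.058 -0.026  0.033] w 37.1 62.7
avg T [ 0.011 -0.004 -0.007] sd [0.03  0.027 0.022] F [-0.14 -0.19 -3.38]
8.82 [501.1 206.3 141.4] yaw 0.172 F [ 0.19 -0.22 -3.15] Tloc [ 0.027 -0.008  0.014] w 36.5 62.7
lin [0.9, 0.4, 107.4] rot [0.0, -0.0, 0.0]
```

Call:
arm_command --rows '[{"grip": 0.3,"linear": [1,0.5,50],"rot": [0,0,0]},{"grip": 0.3,"linear": [1,0.5,90],"rot": [0,0,0]},{"grip": 0.3,"linear": [1,0.5,107.5],"rot": [0,0,0]},{"grip": 0.3,"linear": [1,0.5,107.5],"rot": [0,0,0]},{"grip": 0.3,"linear": [1,0.5,107.5],"rot": [0,0,0]},{"grip": 1,"linear": [1,0.5,107.5],"rot": [0,0,0]},{"grip": 1,"linear": [1,0.5,107.5],"rot": [0,0,0]},{"grip": 1,"linear": [1,0.5,107.5],"rot": [0,0,0]},{"grip": 1,"linear": [1,0.5,60],"rot": [0,0,0]},{"grip": 1,"linear": [1,0.5,10],"rot": [0,0,0]}]'

```text
clock: 10.07
position: [502.0, 205.7, 132.1]
ee_rot: [0.996, 0.086, -0.001, 0.001]
contact_force: [1.0, 0.8, 0.8]
gripper_width: 85.6
grasp_force: 0.0
```

Call:
arm_command --rows '[{"grip": 1,"linear": [8,48,0],"rot": [0,0,0]},{"grip": 1,"linear": [15.5,96.5,0],"rot": [0,0,0]},{"grip": 1,"linear": [15.5,96.5,20],"rot": [0,0,0]},{"grip": 1,"linear": [15.5,96.5,20],"rot": [0,0,0]}]'

```text
clock: 10.58
position: [533.2, 112.5, 110.3]
ee_rot: [0.996, 0.085, -0.001, 0.0]
contact_force: [-0.0, 0.0, 0.2]
gripper_width: 85.7
grasp_force: 0.0
```

```bash
python3 -c "
from h import *
b=imaging.get_image('scene');save(b,'s2.png',(180,80,390,240),3.5);st();go(533.5,113,31,0.172)"
```

```text
10.62 [533.8 113.3 111.2] yaw 0.172 F [-0.16 -0.51  0.46] Tloc [-0.004 -0.01   0.036] w 85.2 0.0
lin [-0.3, 0.2, 80.2] rot [0.001, 0.001, 0.0]
```

View pics/s2.png

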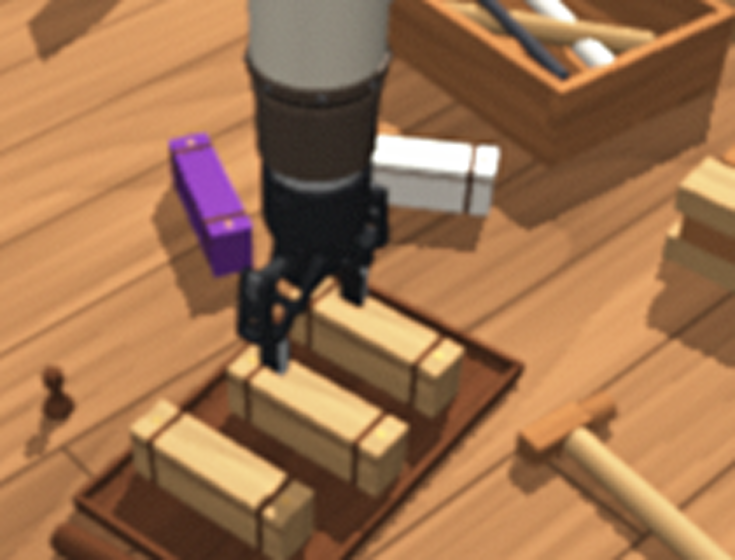

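Case A lies flat in its old place at (375,345) in the crop, and the gripper is over case B at (310,410).

Call:
arm_command --rows '[{"grip": 1,"linear": [0,0,50],"rot": [0,0,0]},{"grip": 1,"linear": [0,0,80],"rot": [0,0,0]},{"grip": 1,"linear": [0,0,80],"rot": [0,0,0]},{"grip": 0.3,"linear": [0,0,80],"rot": [0,0,0]},{"grip": 0.3,"linear": [0,0,80],"rot": [0,0,0]},{"grip": 0.3,"linear": [0,0,80],"rot": [0,0,0]},{"grip": 0.3,"linear": [0,0,80],"rot": [0,0,0]},{"grip": 0.3,"linear": [0,0,80],"rot": [0,0,0]}]'

```text
clock: 11.62
position: [535.2, 114.1, 33.1]
ee_rot: [0.996, 0.086, 0.002, -0.0]
contact_force: [-1.6, 0.2, 6.3]
gripper_width: 36.8
grasp_force: 61.8
```

```bash
python3 -c "
from h import *
st()"
```

```text
11.62 [535.2 114.1  33.1] yaw 0.173 F [-1.56  0.2   6.29] Tloc [ 0.089 -0.329 -0.012] w 36.8 61.8
```

Call:
arm_command --rows '[{"grip": 0.3,"linear": [0,0,-30],"rot": [0,0,0]},{"grip": 0.3,"linear": [0,0,-70],"rot": [0,0,0]},{"grip": 0.3,"linear": [0,0,-110],"rot": [0,0,0]},{"grip": 0.3,"linear": [0,0,-110],"rot": [0,0.18,0]},{"grip": 0.3,"linear": [0,0,-110],"rot": [0,0.36,0]},{"grip": 0.3,"linear": [0,0,-110],"rot": [0,0.54,0]},{"grip": 0.3,"linear": [0,0,-110],"rot": [0,0.54,0]},{"grip": 0.3,"linear": [0,0,-110],"rot": [0,0.54,0]},{"grip": 0.3,"linear": [0,0,-110],"rot": [0,0.54,0]},{"grip": 0.3,"linear": [0,0,-110],"rot": [0,0.36,0]}]'

```text
clock: 12.88
position: [543.7, 103.1, 162.7]
ee_rot: [0.973, 0.079, 0.218, -0.008]
contact_force: [3.4, -2.1, -2.6]
gripper_width: 37.1
grasp_force: 62.4
```

Call:
arm_command --rows '[{"grip": 0.3,"linear": [0,0,0],"rot": [0,-0.18,0]},{"grip": 0.3,"linear": [0,0,0],"rot": [0,-0.28,0]},{"grip": 0.3,"linear": [0,0,0],"rot": [0,-0.36,0]},{"grip": 0.3,"linear": [0,0,0],"rot": [0,-0.36,0]},{"grip": 0.3,"linear": [0,0,0],"rot": [0,-0.36,0]}]'

```text
clock: 13.5
position: [543.7, 104.6, 162.0]
ee_rot: [0.996, 0.08, 0.041, 0.005]
contact_force: [-0.8, -0.9, -3.9]
gripper_width: 36.6
grasp_force: 62.3
```

```bash
python3 -c "
from h import *
avg(5);avg(10);go(533.5,113,142,0.172)"
```

```text
avg T [ 0.03  -0.277 -0.011] sd [0.03  0.041 0.021] F [ 0.25 -0.35 -3.55]
13.75 [544.2 104.7 163.2] yaw 0.161 F [-0.36 -1.06 -3.74] Tloc [ 0.042 -0.258  0.008] w 37.2 62.3
avg T [ 0.042 -0.26  -0.008] sd [0.028 0.028 0.024] F [ 0.16 -0.09 -3.61]
14.25 [545.  105.1 163.1] yaw 0.161 F [ 0.09 -0.44 -4.49] Tloc [ 0.037 -0.282  0.005] w 36.9 62.3
lin [-11.8, -10.0, 20.1] rot [0.017, -0.082, -0.011]
```

Call:
arm_command --rows '[{"grip": 0.3,"linear": [-11.8,-10,20],"rot": [0.017,-0.082,-0.011]},{"grip": 0.3,"linear": [-11.8,-10,20],"rot": [0.017,-0.082,-0.011]},{"grip": 0.3,"linear": [-11.8,-10,20],"rot": [0.017,-0.082,-0.011]}]'

```text
clock: 14.62
position: [534.0, 112.9, 142.5]
ee_rot: [0.996, 0.086, 0.001, 0.0]
contact_force: [-0.5, 0.0, -3.9]
gripper_width: 36.4
grasp_force: 62.3
```

```bash
python3 -c "
from h import *
avg(4);avg(8);go(533.5,113,142,0.172)"
```

```text
avg T [-0.013 -0.011 -0.006] sd [0.023 0.006 0.023] F [ 0.03 -0.3  -3.73]
14.82 [533.6 113.  142.8] yaw 0.172 F [ 0.03  0.83 -4.3 ] Tloc [-0.017 -0.006  0.031] w 36.9 62.3
avg T [-0.01  -0.011  0.008] sd [0.027 0.026 0.029] F [ 0.12  0.14 -3.82]
15.22 [533.4 113.  142.1] yaw 0.172 F [ 0.45 -0.29 -3.98] Tloc [-0.035 -0.042 -0.028] w 36.9 62.3
lin [0.1, 0.0, 0.1] rot [0.0, -0.0, -0.0]
```

Call:
arm_command --rows '[{"grip": 0.3,"linear": [0,0,0],"rot": [0,-0.18,0]},{"grip": 0.3,"linear": [0,0,0],"rot": [0,-0.36,0]},{"grip": 0.3,"linear": [0,0,0],"rot": [0,-0.54,0]},{"grip": 0.3,"linear": [0,0,0],"rot": [0,-0.54,0]},{"grip": 0.3,"linear": [0,0,0],"rot": [0,-0.54,0]},{"grip": 0.3,"linear": [0,0,0],"rot": [0,-0.36,0]},{"grip": 0.3,"linear": [0,0,0],"rot": [0,-0.2,0]},{"grip": 0.3,"linear": [0,0,0],"rot": [0,-0.08,0]},{"grip": 0.3,"linear": [0,0,0],"rot": [0,0,0]},{"grip": 0.3,"linear": [0,0,0],"rot": [0,0,0]}]'

```text
clock: 16.48
position: [531.1, 112.4, 144.4]
ee_rot: [0.996, 0.086, 0.001, -0.0]
contact_force: [1.0, 0.9, -4.0]
gripper_width: 37.0
grasp_force: 62.9
```

```bash
python3 -c "
from h import *
avg(5);avg(8);go(533.5,113,142,0.172)"
```

```text
avg T [-0.016  0.033  0.008] sd [0.033 0.023 0.017] F [ 0.15 -0.12 -3.46]
16.73 [534.  113.2 142.3] yaw 0.171 F [-0.68 -0.5  -3.51] Tloc [-0.063  0.022  0.025] w 36.7 62.8
avg T [-0.011  0.003 -0.003] sd [0.013 0.026 0.028] F [-0.02 -0.02 -3.73]
17.12 [533.5 113.  141.8] yaw 0.171 F [-1.22  0.21 -3.2 ] Tloc [-0.026  0.026  0.008] w 36.6 62.8
lin [0.0, -0.0, -0.2] rot [0.001, 0.0, -0.001]
```

Call:
arm_command --rows '[{"grip": 0.3,"linear": [0,0,50],"rot": [0,0,0]},{"grip": 0.3,"linear": [0,0,90],"rot": [0,0,0]},{"grip": 0.3,"linear": [0,0,108],"rot": [0,0,0]},{"grip": 0.3,"linear": [0,0,108],"rot": [0,0,0]},{"grip": 0.3,"linear": [0,0,108],"rot": [0,0,0]},{"grip": 1,"linear": [0,0,108],"rot": [0,0,0]},{"grip": 1,"linear": [0,0,108],"rot": [0,0,0]},{"grip": 1,"linear": [0,0,108],"rot": [0,0,0]},{"grip": 1,"linear": [0,0,60],"rot": [0,0,0]},{"grip": 1,"linear": [0,0,10],"rot": [0,0,0]}]'

```text
clock: 18.38
position: [533.1, 112.8, 132.9]
ee_rot: [0.996, 0.086, -0.001, 0.001]
contact_force: [1.3, 0.2, 0.2]
gripper_width: 85.7
grasp_force: 0.0
```

Call:
arm_command --rows '[{"grip": 1,"linear": [-8,48,0],"rot": [0,0,0]},{"grip": 1,"linear": [-16,94.5,0],"rot": [0,0,0]},{"grip": 1,"linear": [-16,94.5,20],"rot": [0,0,0]},{"grip": 1,"linear": [-16,94.5,20],"rot": [0,0,0]}]'

```text
clock: 18.88
position: [532.8, 16.4, 111.2]
ee_rot: [0.996, 0.085, -0.001, 0.0]
contact_force: [-0.1, 0.9, 0.5]
gripper_width: 85.5
grasp_force: 0.0
```

```bash
python3 -c "
from h import *
b=imaging.get_image('scene');save(b,'s3.png',(180,80,390,240),3.5);st();go(533.5,18,31,0.172)"
```

```text
18.93 [533.6  16.9 112.1] yaw 0.172 F [ 1.    0.79 -0.53] Tloc [ 0.008 -0.007 -0.012] w 85.7 0.0
lin [0.1, -1.1, 81.1] rot [0.001, 0.001, -0.0]
```

View pics/s3.png

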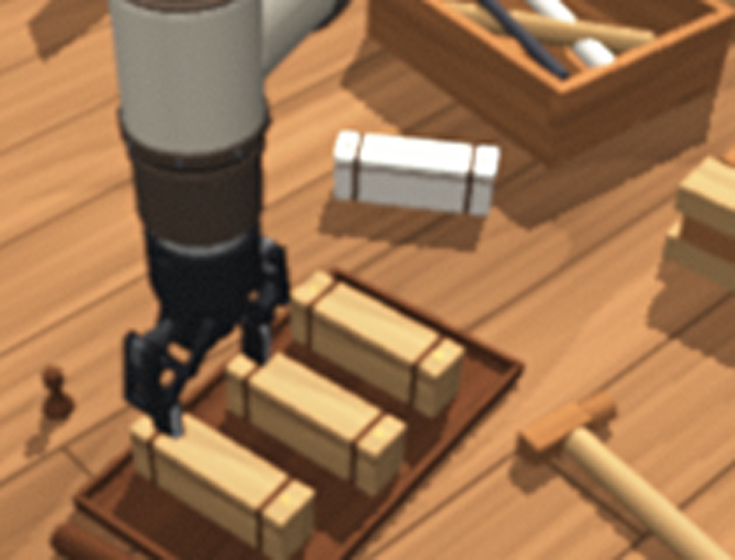

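Cases A (375,345) and B (315,425) both lie flat. The gripper is over case C at (225,485).

Call:
arm_command --rows '[{"grip": 1,"linear": [0,-0.5,50],"rot": [0,0,0]},{"grip": 1,"linear": [0,-0.5,81],"rot": [0,0,0]},{"grip": 1,"linear": [0,-0.5,81],"rot": [0,0,0]},{"grip": 0.3,"linear": [0,-0.5,81],"rot": [0,0,0]},{"grip": 0.3,"linear": [0,-0.5,81],"rot": [0,0,0]},{"grip": 0.3,"linear": [0,-0.5,81],"rot": [0,0,0]},{"grip": 0.3,"linear": [0,-0.5,81],"rot": [0,0,0]},{"grip": 0.3,"linear": [0,-0.5,81],"rot": [0,0,0]}]'

```text
clock: 19.92
position: [535.0, 17.9, 32.9]
ee_rot: [0.996, 0.086, 0.002, 0.0]
contact_force: [-1.5, 0.3, 7.4]
gripper_width: 36.8
grasp_force: 63.0
```

Call:
arm_command --rows '[{"grip": 0.3,"linear": [0,0,-30],"rot": [0,0,0]},{"grip": 0.3,"linear": [0,0,-70],"rot": [0,0,0]},{"grip": 0.3,"linear": [0,0,-110],"rot": [0,0,0]},{"grip": 0.3,"linear": [0,0,-110],"rot": [0,0,0]},{"grip": 0.3,"linear": [0,0,-110],"rot": [0,0,0]}]'

```text
clock: 20.55
position: [532.2, 17.5, 139.9]
ee_rot: [0.996, 0.085, -0.001, -0.0]
contact_force: [-0.1, 0.2, -3.5]
gripper_width: 36.9
grasp_force: 62.0
```

```bash
python3 -c "
from h import *
avg(3);avg(7);go(533.5,18,142,0.172)"
```

```text
avg T [-0.011 -0.013  0.01 ] sd [0.016 0.023 0.016] F [-0.01 -0.83 -3.61]
20.7 [532.5  17.3 139.3] yaw 0.171 F [-0.3  -0.86 -3.25] Tloc [-0.018 -0.001  0.031] w 36.9 62.0
avg T [-0.017  0.02  -0.001] sd [0.022 0.018 0.019] F [-0.12 -0.22 -3.63]
21.05 [533.7  17.6 140.8] yaw 0.172 F [ 0.48 -0.12 -3.61] Tloc [ 0.005  0.04  -0.015] w 36.7 62.0
lin [-0.1, -0.4, -1.2] rot [0.0, 0.0, -0.0]
```

Call:
arm_command --rows '[{"grip": 0.3,"linear": [0,0,0],"rot": [0,0.18,0]},{"grip": 0.3,"linear": [0,0,0],"rot": [0,0.36,0]},{"grip": 0.3,"linear": [0,0,0],"rot": [0,0.54,0]},{"grip": 0.3,"linear": [0,0,0],"rot": [0,0.54,0]},{"grip": 0.3,"linear": [0,0,0],"rot": [0,0.54,0]},{"grip": 0.3,"linear": [0,0,0],"rot": [0,0.36,0]},{"grip": 0.3,"linear": [0,0,0],"rot": [0,0.2,0]},{"grip": 0.3,"linear": [0,0,0],"rot": [0,0.08,0]},{"grip": 0.3,"linear": [0,0,0],"rot": [0,0,0]},{"grip": 0.3,"linear": [0,0,0],"rot": [0,0,0]}]'

```text
clock: 22.3
position: [537.1, 19.1, 140.9]
ee_rot: [0.996, 0.086, 0.002, -0.0]
contact_force: [-0.2, 0.9, -3.6]
gripper_width: 37.1
grasp_force: 63.7
```

```bash
python3 -c "
from h import *
avg(5);avg(8);go(533.5,18,142,0.172)"
```

```text
avg T [-0.022  0.013  0.01 ] sd [0.013 0.05  0.016] F [-0.27 -0.18 -3.49]
22.55 [533.2  17.7 141.1] yaw 0.172 F [-0.24 -0.31 -3.94] Tloc [-0.003  0.043  0.01 ] w 37.0 63.7
avg T [ 0.008  0.031 -0.006] sd [0.021 0.024 0.029] F [-0.07  0.06 -3.49]
22.95 [533.7  17.7 141.3] yaw 0.172 F [-0.68  0.42 -2.92] Tloc [ 0.01   0.038 -0.012] w 36.8 63.7
lin [-0.1, -0.4, -0.7] rot [0.0, -0.001, -0.0]
```

Call:
arm_command --rows '[{"grip": 0.3,"linear": [0,0,0],"rot": [0,-0.18,0]},{"grip": 0.3,"linear": [0,0,0],"rot": [0,-0.36,0]},{"grip": 0.3,"linear": [0,0,0],"rot": [0,-0.6,0]},{"grip": 0.3,"linear": [0,0,0],"rot": [0,-0.6,0]},{"grip": 0.3,"linear": [0,0,0],"rot": [0,-0.6,0]},{"grip": 0.3,"linear": [0,0,0],"rot": [0,-0.6,0]}]'

```text
clock: 23.7
position: [533.7, 17.6, 141.4]
ee_rot: [0.952, 0.082, -0.294, 0.025]
contact_force: [-0.2, -0.2, -3.7]
gripper_width: 36.3
grasp_force: 63.6
```

```bash
python3 -c "
from h import *
print(arm.read_state()['ee_rot']);avg(6);go(533.5,18,141.5,0.172)"
```

```text
[ 0.95208461  0.08186224 -0.29357686  0.02541835]
avg T [-0.004  1.626  0.008] sd [0.021 0.028 0.018] F [ 0.26  0.18 -3.39]
24.0 [533.6  17.7 141.8] yaw 0.172 F [ 0.2   0.23 -3.74] Tloc [-0.016  1.652  0.011] w 37.0 63.7
lin [0.2, -0.4, 0.3] rot [0.0, 0.598, -0.0]
```

Call:
arm_command --rows '[{"grip": 0.3,"linear": [0,0,0],"rot": [0,0.16,0]},{"grip": 0.3,"linear": [0,0,0],"rot": [0,0.32,0]},{"grip": 0.3,"linear": [0,0,0],"rot": [0,0.46,0]},{"grip": 0.3,"linear": [0,0,0],"rot": [0,0.56,0]},{"grip": 0.3,"linear": [0,0,0],"rot": [0,0.598,0]},{"grip": 0.3,"linear": [0,0,0],"rot": [0,0.598,0]},{"grip": 0.3,"linear": [0,0,0],"rot": [0,0.598,0]}]'

```text
clock: 24.88
position: [533.8, 17.7, 141.3]
ee_rot: [0.996, 0.086, -0.001, 0.0]
contact_force: [0.3, 0.1, -2.7]
gripper_width: 36.8
grasp_force: 63.6
```

```bash
python3 -c "
from h import *
avg(4);avg(10);go(533.5,18,142,0.172)"
```

```text
avg T [-0.01  -0.045  0.002] sd [0.025 0.015 0.017] F [ 0.21  0.1  -3.42]
25.07 [534.   17.7 140.8] yaw 0.172 F [ 0.36 -0.29 -3.67] Tloc [-0.032 -0.03   0.029] w 37.0 63.6
avg T [-0.013 -0.058 -0.008] sd [0.033 0.032 0.03 ] F [-0.18  0.04 -3.41]
25.57 [533.7  17.7 141.1] yaw 0.172 F [ 0.2  -0.92 -2.74] Tloc [-0.001  0.011 -0.001] w 37.2 63.6
lin [-0.2, -0.4, -0.9] rot [0.0, 0.002, -0.0]
```

Call:
arm_command --rows '[{"grip": 0.3,"linear": [0,0,0],"rot": [0,0.18,0]},{"grip": 0.3,"linear": [0,0,0],"rot": [0,0.36,0]},{"grip": 0.3,"linear": [0,0,0],"rot": [0,0.54,0]},{"grip": 0.3,"linear": [0,0,0],"rot": [0,0.6,0]},{"grip": 0.3,"linear": [0,0,0],"rot": [0,0.6,0]},{"grip": 0.3,"linear": [0,0,0],"rot": [0,0.6,0]},{"grip": 0.3,"linear": [0,0,0],"rot": [0,0.6,0]},{"grip": 0.3,"linear": [0,0,0],"rot": [0,0.42,0]},{"grip": 0.3,"linear": [0,0,0],"rot": [0,0.25,0]},{"grip": 0.3,"linear": [0,0,0],"rot": [0,0.1,0]}]'

```text
clock: 26.82
position: [533.5, 18.8, 141.2]
ee_rot: [0.995, 0.087, 0.046, -0.004]
contact_force: [2.1, -0.8, -2.5]
gripper_width: 36.4
grasp_force: 64.9
```

```bash
python3 -c "
from h import *
go(533.5,18,141,0.172)"
```

```text
lin [-0.2, 0.8, 0.2] rot [-0.0, -0.093, 0.002]
```

Call:
arm_command --rows '[{"grip": 0.3,"linear": [0,0,0],"rot": [0,-0.1,0]},{"grip": 0.3,"linear": [0,0,0],"rot": [0,-0.1,0]},{"grip": 0.3,"linear": [0,0,0],"rot": [0,-0.1,0]}]'

```text
clock: 27.2
position: [532.9, 17.5, 140.4]
ee_rot: [0.996, 0.086, -0.001, 0.0]
contact_force: [-1.2, 0.2, -3.0]
gripper_width: 36.9
grasp_force: 64.9
```

```bash
python3 -c "
from h import *
avg(3);avg(8);go(533.5,18,180,0.172);go(559.5,-237.7,140,-0.385)"
```

```text
avg T [ 0.009  0.052 -0.037] sd [0.034 0.049 0.021] F [-0.33  0.32 -3.24]
27.35 [532.8  17.4 141.1] yaw 0.172 F [-0.32  0.61 -3.08] Tloc [-0.002  0.002 -0.066] w 36.7 64.9
avg T [-0.01   0.076 -0.009] sd [0.016 0.032 0.03 ] F [-0.13 -0.5  -3.22]
27.75 [533.7  17.6 141.2] yaw 0.172 F [ 0.3  -1.06 -3.05] Tloc [-0.016  0.05   0.055] w 37.2 64.8
lin [-0.2, -0.4, -38.8] rot [0.0, 0.002, -0.0]
lin [-18.2, 256.0, 1.3] rot [0.001, 0.001, 0.557]
```

Call:
arm_command --rows '[{"grip": 0.3,"linear": [-4,50,1],"rot": [0,0,0.1]},{"grip": 0.3,"linear": [-8,105,1],"rot": [0,0,0.22]},{"grip": 0.3,"linear": [-12,160,1],"rot": [0,0,0.36]},{"grip": 0.3,"linear": [-15,215,1],"rot": [0,0,0.48]},{"grip": 0.3,"linear": [-18.2,256,20],"rot": [0,0,0.557]},{"grip": 0.3,"linear": [-18.2,256,65],"rot": [0,0,0.557]},{"grip": 0.3,"linear": [-18.2,256,65],"rot": [0,0,0.557]},{"grip": 0.3,"linear": [-18.2,256,65],"rot": [0,0,0.557]}]'

```text
clock: 28.75
position: [560.5, -237.8, 77.5]
ee_rot: [0.982, -0.191, 0.0, 0.001]
contact_force: [0.3, -0.2, -2.7]
gripper_width: 36.8
grasp_force: 64.9
```

```bash
python3 - <<'E'
from h import *
import pickle
st();a=imaging.get_image("top");b=imaging.get_image("scene");st();go(559.5,-237.7,75,-0.385)
pickle.dump((a,b),open("im2.pkl","wb"))
# compose top and scene crops side by side
def cr(c,x0,y0,x1,y1,s): return cv2.resize(np.ascontiguousarray(c["frame"][y0:y1,x0:x1,::-1]),None,fx=s,fy=s,interpolation=cv2.INTER_CUBIC)
A=cr(a,308,133,388,233,5);B=cr(b,130,205,210,305,5)   # 400x500 each
cv2.imwrite("pics/cmp.png",np.hstack([A,B]))
E
```

```text
28.75 [ 560.5 -237.8   77.5] yaw -0.384 F [ 0.31 -0.18 -2.73] Tloc [0.082 0.155 0.024] w 36.8 64.9
28.85 [ 561.1 -237.5   78.5] yaw -0.384 F [ 0.23  0.54 -3.04] Tloc [-0.02   0.072 -0.004] w 36.9 64.9
lin [-1.4, 0.8, 3.5] rot [0.001, -0.003, 0.001]
```

View pics/cmp.png

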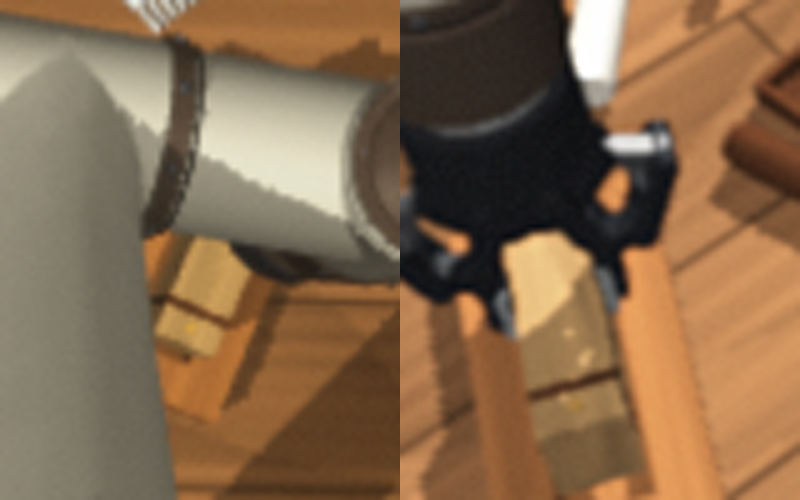

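```bash
python3 - <<'E'
from h import *
import pickle
a,b=pickle.load(open("im2.pkl","rb"))
from scipy.optimize import least_squares
X,Y,Z,w=560.8,-237.6,78+22.9,-0.384
c,s=np.cos(w),np.sin(w)
P=lambda o:[X+c*o[0]-s*o[1],Y+s*o[0]+c*o[1],Z]
q=lambda u,v,x,y:np.array([(u+.5)/5-.5+x,(v+.5)/5-.5+y])
ms=[(b,q(137,440,130,205),(75,-19)),(b,q(233,418,130,205),(75,19)),(a,q(157,343,308,133),(-75,19)),(a,q(221,357,308,133),(-75,-19))]
for cam,m,o in ms:
    d=at_z(m,cam,Z)[:2]-np.array(P(o)[:2])
    print("px err",np.round(m-proj(P(o),cam),2),"mm along,across",np.round([c*d[0]+s*d[1],-s*d[0]+c*d[1]],1))
E
```

```text
px err [ 0.2  -0.25] mm along,across [-0.5  0.5]
px err [1.56 0.55] mm along,across [2.4 2.9]
px err [-0.09  2.54] mm along,across [-7.  -2.7]
px err [1.   0.21] mm along,across [ 0.6 -3. ]
```

Call:
arm_command --rows '[{"grip": 0.3,"linear": [-1.4,0.5,10],"rot": [0,0,0]},{"grip": 0.3,"linear": [-1.4,0.5,16],"rot": [0,0,0]},{"grip": 0.3,"linear": [-1.4,0.5,16],"rot": [0,0,0]},{"grip": 0.3,"linear": [-1.4,0.5,16],"rot": [0,0,0]},{"grip": 0.3,"linear": [-1.4,0.5,16],"rot": [0,0,0]}]'

```text
clock: 29.48
position: [558.0, -237.7, 60.4]
ee_rot: [0.981, -0.192, -0.001, 0.0]
contact_force: [0.0, 0.1, -3.8]
gripper_width: 36.9
grasp_force: 64.9
```

```bash
python3 -c "
from h import *
avg(4);go(559.5,-237.7,56,-0.385)"
```

```text
avg T [ 0.024  0.067 -0.003] sd [0.02  0.031 0.034] F [ 0.13 -0.03 -2.94]
29.68 [ 557.9 -237.7   60.3] yaw -0.385 F [ 0.51  0.23 -2.96] Tloc [0.042 0.033 0.054] w 36.8 64.9
lin [1.5, -0.6, 4.3] rot [0.001, 0.001, -0.0]
```

Call:
arm_command --rows '[{"grip": 0.3,"linear": [1.5,-0.5,1],"rot": [0,0,0]},{"grip": 0.3,"linear": [1.5,-0.5,3],"rot": [0,0,0]},{"grip": 0.3,"linear": [1.5,-0.5,5],"rot": [0,0,0]},{"grip": 0.3,"linear": [1.5,-0.5,5],"rot": [0,0,0]},{"grip": 0.3,"linear": [1.5,-0.5,5],"rot": [0,0,0]}]'

```text
clock: 30.3
position: [559.3, -238.0, 55.0]
ee_rot: [0.982, -0.191, -0.001, 0.001]
contact_force: [-0.8, -3.1, -4.1]
gripper_width: 36.7
grasp_force: 64.8
```

```bash
python3 -c "
from h import *
avg(4);go(559.5,-237.7,51,-0.385)"
```

```text
avg T [-1.113  0.293 -0.195] sd [0.067 0.025 0.036] F [-0.24 -3.25 -4.21]
30.5 [ 559.2 -238.    55.1] yaw -0.385 F [ 0.21 -3.46 -4.01] Tloc [-1.163  0.273 -0.232] w 36.6 64.8
lin [0.1, -0.3, 4.1] rot [0.002, 0.002, -0.0]
```

Call:
arm_command --rows '[{"grip": 0.3,"linear": [0,1,0],"rot": [0,0,0]},{"grip": 0.3,"linear": [0,1,2],"rot": [0,0,0]},{"grip": 0.3,"linear": [0,1,4],"rot": [0,0,0]},{"grip": 0.3,"linear": [0,1,4],"rot": [0,0,0]},{"grip": 0.3,"linear": [0,1,4],"rot": [0,0,0]}]'

```text
clock: 31.12
position: [559.1, -238.6, 51.2]
ee_rot: [0.981, -0.192, -0.001, 0.0]
contact_force: [0.5, 0.3, -3.6]
gripper_width: 36.6
grasp_force: 64.9
```

```bash
python3 -c "
from h import *
avg(4);go(559.5,-237.7,45,-0.385)"
```

```text
avg T [-0.009  0.055  0.001] sd [0.042 0.018 0.026] F [ 0.21 -0.04 -3.19]
31.32 [ 559.1 -238.7   51.3] yaw -0.385 F [ 0.63  0.54 -2.77] Tloc [ 0.001  0.064 -0.001] w 37.0 64.9
lin [-0.0, -1.1, 6.3] rot [0.001, 0.001, -0.0]
```

Free of contact, with the underside 7 mm into the pocket. I'll continue down, with home expected at TCP z of about 39.

Call:
arm_command --rows '[{"grip": 0.3,"linear": [0,0.3,2],"rot": [0,0,0]},{"grip": 0.3,"linear": [0,0.3,4],"rot": [0,0,0]},{"grip": 0.3,"linear": [0,0.3,6],"rot": [0,0,0]},{"grip": 0.3,"linear": [0,0.3,8],"rot": [0,0,0]},{"grip": 0.3,"linear": [0,0.3,10],"rot": [0,0,0]},{"grip": 0.3,"linear": [0,0.3,10],"rot": [0,0,0]},{"grip": 0.3,"linear": [0,0.3,10],"rot": [0,0,0]}]'

```text
clock: 32.2
position: [559.0, -239.0, 41.3]
ee_rot: [0.981, -0.192, -0.001, 0.001]
contact_force: [-0.4, 0.1, -4.3]
gripper_width: 36.7
grasp_force: 64.9
```

```bash
python3 -c "
from h import *
avg(4)"
```

```text
avg T [-0.015  0.061  0.025] sd [0.036 0.022 0.052] F [-0.24  0.38 -2.92]
32.4 [ 559.  -239.    41.3] yaw -0.385 F [-0.55  0.52 -2.67] Tloc [-0.018  0.085  0.035] w 36.7 64.9
```

Call:
arm_command --rows '[{"grip": 0.3,"linear": [0,0,1],"rot": [0,0,0]},{"grip": 0.3,"linear": [0,0,2],"rot": [0,0,0]},{"grip": 0.3,"linear": [0,0,2.5],"rot": [0,0,0]},{"grip": 0.3,"linear": [0,0,2.5],"rot": [0,0,0]}]'

```text
clock: 32.9
position: [559.4, -239.1, 39.6]
ee_rot: [0.982, -0.191, -0.0, 0.001]
contact_force: [0.3, 0.5, 4.2]
gripper_width: 36.6
grasp_force: 65.8
```

```bash
python3 -c "
from h import *
avg(4)"
```

```text
avg T [ 0.03  -0.55   0.012] sd [0.015 0.032 0.035] F [0.1  0.46 4.6 ]
33.1 [ 559.5 -239.2   39.5] yaw -0.385 F [ 0.34 -0.13  5.26] Tloc [ 0.039 -0.577 -0.028] w 36.6 66.0
```

Call:
arm_command --rows '[{"grip": 1,"linear": [0,0,0],"rot": [0,0,0]},{"grip": 1,"linear": [0,0,0],"rot": [0,0,0]},{"grip": 1,"linear": [0,0,0],"rot": [0,0,0]},{"grip": 1,"linear": [0,0,0],"rot": [0,0,0]},{"grip": 1,"linear": [0,0,-40],"rot": [0,0,0]},{"grip": 1,"linear": [0,0,-90],"rot": [0,0,0]},{"grip": 1,"linear": [-40,0,-150],"rot": [0,0,0]},{"grip": 1,"linear": [-100,0,-200],"rot": [0,0,0]},{"grip": 1,"linear": [-150,0,-220],"rot": [0,0,0]},{"grip": 1,"linear": [-150,0,-220],"rot": [0,0,0]}]'

```text
clock: 34.35
position: [418.7, -181.9, 261.6]
ee_rot: [0.982, -0.191, 0.002, 0.0]
contact_force: [0.2, -0.4, -0.3]
gripper_width: 85.3
grasp_force: 0.0
```

```bash
python3 - <<'E'
from h import *
b=imaging.get_image("scene");a=imaging.get_image("top");st()
def cr(c,x0,y0,x1,y1,s): return cv2.resize(np.ascontiguousarray(c["frame"][y0:y1,x0:x1,::-1]),None,fx=s,fy=s,interpolation=cv2.INTER_CUBIC)
cv2.imwrite("pics/end.png",cr(b,120,140,345,320,3.3))
# predicted top corners of a home case, in crop pixels
for yaw,(X,Y) in ((-.385,(559.3,-239)),):
  for Z in(62,65):
    c,s=np.cos(yaw),np.sin(yaw)
    print(Z,[np.round((proj([X+c*i-s*j,Y+s*i+c*j,Z],b)-[120,140]+.5)*3.3-.5).tolist() for i,j in((75,19),(75,-19),(-75,-19),(-75,19))])
E
```

```text
34.45 [ 419.9 -182.2  260.3] yaw -0.385 F [-0.04  0.04 -0.73] Tloc [ 0.005  0.095 -0.026] w 85.3 0.0
62 [[189.0, 517.0], [132.0, 534.0], [101.0, 357.0], [153.0, 343.0]]
65 [[188.0, 515.0], [131.0, 532.0], [101.0, 354.0], [152.0, 340.0]]
```

View pics/end.png

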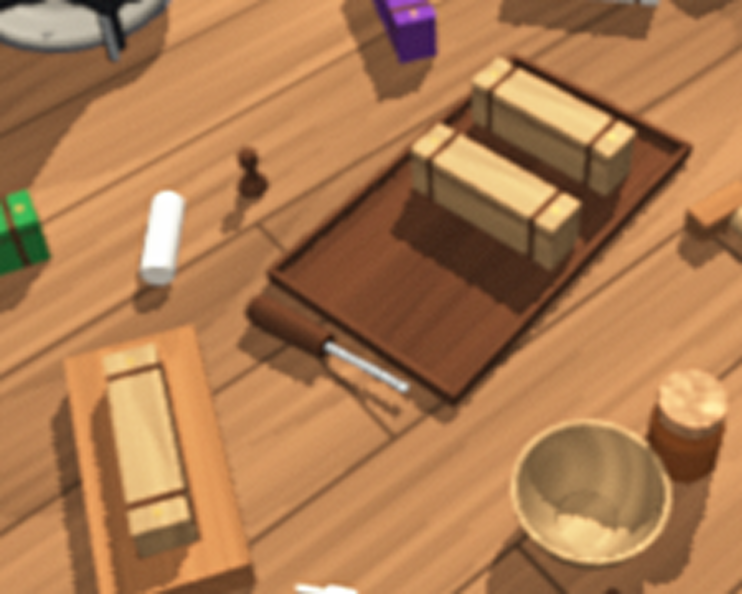

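The case in the cradle has its top corners at about (189,517), (133,535), (104,358) and (156,344). That matches the prediction for level and fully home. The other two cases lie flat in the tray, and the bystanders in view are undisturbed.

```bash
python3 -c "
from bench import job
print(job.job_done())"
```

```text
the job is handed in; nothing more can be done
None
```

The rattling case, the one nearest the cradle, sits level and fully home in the pocket by the final image check; the two sound ones are back flat in the tray, and the job is handed in (about 34.5 s on the robot's clock; no verdict was returned).

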